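# Stir the beads, drain the paddle and lay it on its sloping rest

## Robot

A 6-joint arm with a two-finger parallel gripper is mounted at the origin on the work surface. World frame = base frame: x ahead of the robot, y to its left, z up, the work surface at z = 0. Lengths are in m, angles in rad, forces in N, time in s.
With the tool pointing down it reaches from about 0.425 to 1.125 m from the base axis. Payload 14.9 kg.
Tool frame: the origin (TCP) lies at the very end of the fingers, on their centre line; the grasp point (between the pads) lies 19 mm behind it (bot.pinch_z is the distance from the TCP to the grasp point, in m); x points along the fingers, y is the direction in which the jaws open and shut, and the axes are right-handed (so a half turn about x gives the same grasp; the last joint's range is limited). The gripper opens to 91 mm and grips with 3 to 60 N. Pads are 32 mm wide; open, the fingers measure 118 mm over their backs; the gripper's body (76 mm by 178 mm) begins 60 mm behind the grasp point.
Start: joints at [-1.321, 0.379, 1.734, -0, 1.028, -0.033], TCP at [0.195, -0.672, 0.214] pointing down, gripper open.
Joint ranges: [-2.77, 2.77], [-0.74, 2.19], [0, 2.66], [-1.06, 4.2], [0.31, 2.87], [-3.08, 3.08]. Speed limits (rad/s): [1.89, 1.89, 2.39, 3.14, 3.14, 3.14].

## Interface

Orientations are given as a unit quaternion [w, x, y, z].
In Python, from cell import bot gives the robot as it stands. Calls block until the motion is done:
- bot.move_ptp(position, orientation): joint-space move of the TCP to a pose.
- bot.servo_line(position, rot=None, v=0.15): straight line of the TCP; rot=None keeps the orientation; v is the mean speed in m/s.
- bot.move_joints(angles): joint-space move.
- bot.gripper_to(opening, f_grip=None): opening from 0.0 (shut) to 1.0 (fully open); f_grip is the grip in N (None keeps the last); returns when the fingers have stopped.
- bot.pause(seconds).
- bot.solve_ik(position, orientation): joint angles nearest the present ones, or None.
- bot.read_camera(name): name is "side" or "top" or "wrist"; returns the picture (384x512x3 uint8, red, green, blue); there is no depth.
- bot.camera_info(name): a dict with "vertical_fov" (degrees; the focal length in pixels is half the picture's height over the tangent of half this angle, whatever the lens; pixels are square), "cx", "cy" (the principal point, pixels), "dist_coeffs" ([k1, k2, p1, p2, k3] as OpenCV has them; the pictures are not rectified), "rvec" (rotation vector, rad) and "tvec" (3), from world to camera coordinates, as OpenCV has them. Camera axes: x right, y down, z forward; pixel columns grow to the right and rows downward; lengths in m; the calibration is good to about 2 mm. A picture is of the moment at which its call begins: read the wrist's pose just before it. camera_info takes no time and is no camera call; for the wrist camera it gives the pose at the moment of the call.
A pose or a line that the arm cannot do raises bot.Unreachable and nothing moves.
- bot.finish_job(): hands the job in, once; it reports no verdict.
Readings, each from a call of its own:
- bot.get_clock(): time.
- bot.get_qpos(): joint angles.
- bot.get_qd(): joint speeds.
- bot.get_tau(): joint torques, N m.
- bot.get_ee_pos(): TCP position.
- bot.get_tcp_rot(): TCP orientation.
- bot.get_ft_force(): force on the tool from outside, world axes, zero at the start.
- bot.get_moment(): the same for the moment, N m.
- bot.get_width(): opening from 0.0 (shut) to 1.0 (fully open).
Only numpy, scipy, OpenCV 4.12 (cv2) and the standard library are available. Lean on these libraries where they do the work, as an engineer would, in place of code of your own. Each camera call takes 0.05 s, during which the arm holds its last target. There are 200 camera calls.

## Task

Take the orange paddle out of its holder and stir the dish with its blade until every bead has clearly been pushed away from where it lay (by half a bead or more), keeping all beads in the dish. Then lay the paddle flat on the blue mat to drip and let go of it. Finally take it again across the shaft and lay it on the sloping rest, on both uprights between their lips, blade over the lower end and beyond the lower upright; leave the bottle, mouse and slide box alone.

Things in the scene. Friction and masses are not known exactly. Their poses are not given: they have to be found in the camera images.
- stirrer: orange plastic stirring paddle, 200 mm long, 60 g: square shaft 14 x 14 mm over its whole length, flat blade (36 mm wide along y, 8 mm thick along x) over the lowest 45 mm, black band at the handle end. Origin at the middle of the blade's end face; z runs along the shaft to the handle end. At first it stands upright, blade down, in the holder, blade end 5 mm above the bench
- stirrer_mid (a point): point on the paddle's shaft axis, 123 mm from the blade end: when the paddle lies properly on the rest this point is midway between the two supports
- holder: fixed grey upright pocket, open at the top, outside 28 (x) x 50 (y) x 75 mm high, walls and floor 5 mm, on a 70 x 75 x 5 mm foot; origin at the centre of its underside. The paddle's blade stands in it, blade width along its y
- dish: fixed round white dish, 140 mm outside diameter, 45 mm high, wall 4 mm, flat floor 5 mm above the bench; origin at the centre of its underside. It holds six loose beads
- mat: fixed flat blue drip mat, 240 mm (x) x 160 mm (y), 3 mm thick; origin at the centre of its underside
- rest: fixed sloping rest: grey base 130 (x) x 70 x 8 mm and two black uprights, 8 mm thick along x, at x = +45 mm (top 68 mm above the bench) and x = -45 mm (lower: 50 mm). Each top is 30 mm wide between side lips 4 mm thick, 7 mm high. Origin: centre of the underside; -x points to the lower upright. A paddle on both slopes 11 degrees; its shaft axis passes 67 mm above the origin
- bead0_center (a point): centre of a blue bead, 20 mm diameter, 12 g, on the dish's floor
- bead1_center (a point): centre of a green bead, 20 mm diameter, 12 g, on the dish's floor
- bead2_center (a point): centre of a red bead, 20 mm diameter, 12 g, on the dish's floor
- bead3_center (a point): centre of a blue bead, 20 mm diameter, 12 g, on the dish's floor
- bead4_center (a point): centre of a green bead, 20 mm diameter, 12 g, on the dish's floor
- bead5_center (a point): centre of a red bead, 20 mm diameter, 12 g, on the dish's floor
- bottle: bystander: small amber bottle, 56 mm diameter, 120 mm high, black cap; origin at the centre of its underside
- mouse: bystander: white computer mouse 100 x 56 x 32 mm; origin at the centre of its underside
- slidebox: bystander: grey slide box with white lid 87 x 102 x 33 mm; origin at the centre of its underside
Mind the look-alikes: they are no part of the job. Of the things shaped like the stirrer, the orange one is meant. What is shaped like the rest but turquoise is not meant.

How it is judged:
On the way, in this order (a step that is already met when the one before it is completed fails the run):
1. the held paddle's blade is down in the dish and every bead is at least 10 mm from where it was at the start (horizontal distance between stirrer and dish below 0.065 m and z of stirrer in the frame of dish between 0 and 0.03 m and contact force between the fingers and stirrer above 0.3 N and distance of each of bead0_center, bead1_center, bead2_center, bead3_center, bead4_center, bead5_center from where it was at the start of the episode above 0.01 m), for 0.05 s.
2. the paddle lies flat on the mat (its mid point over the mat, within 12 degrees of level), at rest and touched by no finger (x of stirrer_mid in the frame of mat between -0.12 and 0.12 m and y of stirrer_mid in the frame of mat between -0.08 and 0.08 m and height (world z) of stirrer_mid below 0.03 m and angle between stirrer's own z axis and vertical between 1.36 and 1.78 rad and contact force between the fingers and stirrer below 0.05 N and linear speed of stirrer below 0.02 m/s), for 0.2 s.
At the end, for the whole second after the job is handed in: Paddle at rest on both uprights between the lips, blade end beyond the lower one: stirrer_mid within 25 mm lengthwise and 14 mm sideways of midway, 60 to 73 mm high, slope 7.5 to 15.5 degrees, within 17 degrees of the rest's x axis (slope included), borne by the rest. All beads in the dish (x of stirrer_mid in the frame of rest between -0.025 and 0.025 m and y of stirrer_mid in the frame of rest between -0.014 and 0.014 m and z of stirrer_mid in the frame of rest between 0.06 and 0.073 m and x of stirrer in the frame of rest below -0.06 m and angle between the z axis of stirrer and the x axis of rest, either way round below 0.3 rad and angle between stirrer's own z axis and vertical between 1.3 and 1.44 rad and contact force between stirrer and rest above 0.1 N and linear speed of stirrer below 0.02 m/s and horizontal distance between each of bead0_center, bead1_center, bead2_center, bead3_center, bead4_center, bead5_center and dish below 0.068 m); the robot touches nothing.
It fails at once if a bead leaves the dish (horizontal distance between any of bead0_center, bead1_center, bead2_center, bead3_center, bead4_center, bead5_center and dish above 0.075 m).
It fails at once if the bottle, mouse or slide box is moved more than 30 mm (distance of any of bottle, mouse, slidebox from where it was at the start of the episode above 0.03 m).
It also fails if it takes over 72 s, if anything falls off the work surface, if the arm or the gripper's body presses on something with over 40 N, if the wrist force passes 120 N, or if a joint passes its speed limit or range.

## Working session

There is one attempt and no reset: what is moved stays moved. The work goes in short steps, each a Python script; the robot and the scene stay as the last script left them, time stands still between calls to the robot, and variables do not carry over. Pictures are saved under pics/ and viewed, about 8 in all and at most 12, crops included, and the job is handed in when it is done.

```bash
mkdir -p pics; ls
python3 - <<'E'
from cell import bot
import cv2
for n in ("top","side"):
    im=bot.read_camera(n)[:,:,::-1]
    cv2.imwrite(f"pics/{n}0.png",cv2.resize(im,(800,600),interpolation=cv2.INTER_CUBIC))
    print(n,bot.camera_info(n))
print(bot.get_ee_pos(),bot.get_tcp_rot(),bot.get_clock(),bot.pinch_z)
E
```

```text
pics
top {'vertical_fov': 53.23817445201807, 'cx': 257.7767111713513, 'cy': 194.39925488778533, 'dist_coeffs': array([-0.06829979,  0.        ,  0.        ,  0.        ,  0.        ]), 'rvec': array([ 2.1443045 , -2.11667657,  0.1976608 ]), 'tvec': array([-0.08244099,  0.63199412,  1.05636129])}
side {'vertical_fov': 46.29576881174986, 'cx': 255.86209614355866, 'cy': 191.404221423594, 'dist_coeffs': array([-0.12087034,  0.        ,  0.        ,  0.        ,  0.        ]), 'rvec': array([ 0.45651521, -2.59586791,  1.41934001]), 'tvec': array([0.58505387, 0.24032277, 0.94158916])}
[ 0.19522353 -0.6718607   0.21335556] [-0.09931367 -0.70001694 -0.09998576  0.7000828 ] 0.1 0.0188
```

View pics/top0.png

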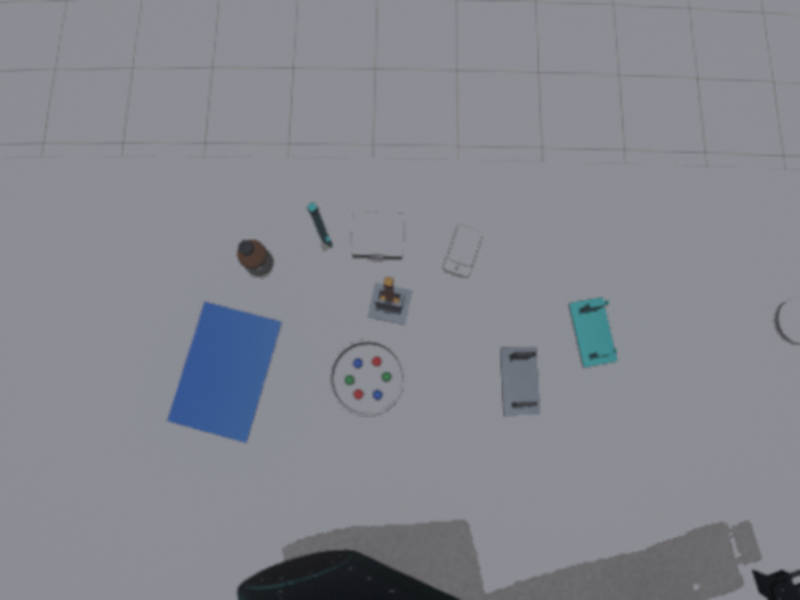

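View pics/side0.png

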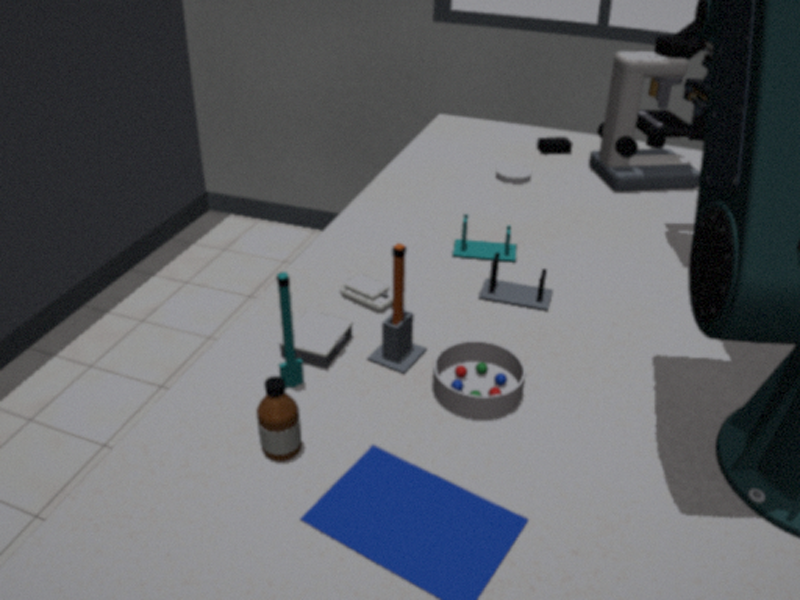

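The top view has world +x up and +y left. The orange paddle's top is at (389,283), the dish at (368,379), the grey rest at (520,380) with its taller upright away from the robot, and the mat at (225,372). I'll enlarge these areas to measure them.

```bash
cat > h.py <<'E'
from cell import bot
import cv2, numpy as np
from scipy.spatial.transform import Rotation as R
def cam(n,info=None):
    c=info or bot.camera_info(n); f=192/np.tan(np.radians(c["vertical_fov"]/2))
    return np.array([[f,0,c["cx"]],[0,f,c["cy"]],[0,0,1]]),c["dist_coeffs"],np.array(c["rvec"]),np.array(c["tvec"])
def p2w(n,uv,z,info=None):
    K,d,r,t=cam(n,info); Rm=cv2.Rodrigues(r)[0]
    u=cv2.undistortPoints(np.array(uv,float).reshape(-1,1,2),K,d).reshape(-1,2)
    D=np.c_[u,np.ones(len(u))]@Rm; C=-Rm.T@t
    return C+D*((np.broadcast_to(z,len(u))-C[2])/D[:,2])[:,None]
def w2p(n,X,info=None):
    K,d,r,t=cam(n,info); return cv2.projectPoints(np.array(X,float).reshape(-1,1,3),r,t,K,d)[0].reshape(-1,2)
def tri(uvs):  # {cam:(u,v)} -> point
    A=[];b=[]
    for n,uv in uvs.items():
        a,c=p2w(n,[uv],0)[0],p2w(n,[uv],.3)[0]; e=(c-a)/np.linalg.norm(c-a); P=np.eye(3)-np.outer(e,e); A.append(P);b.append(P@a)
    return np.linalg.lstsq(np.vstack(A),np.hstack(b),rcond=None)[0]
def crop(im,x,y,w,h,s,name):
    cv2.imwrite(name,cv2.resize(im[y:y+h,x:x+w,::-1],None,fx=s,fy=s,interpolation=cv2.INTER_CUBIC))
def q(xax,yax):  # quaternion from tool x (fingers) and y (jaw) axes
    x=np.array(xax,float);x/=np.linalg.norm(x);y=np.array(yax,float);y-=x*(x@y);y/=np.linalg.norm(y)
    return R.from_matrix(np.c_[x,y,np.cross(x,y)]).as_quat(scalar_first=True)
E
python3 - <<'E'
from h import *
im=bot.read_camera("top")
crop(im,200,165,160,110,5,"pics/topc.png")
s=bot.read_camera("side"); crop(s,225,140,140,130,4.6,"pics/sidec.png")
hsv=cv2.cvtColor(im,cv2.COLOR_RGB2HSV)
m=cv2.inRange(hsv,(105,120,60),(125,255,255)); m[:, :100]=0; m[:,190:]=0
cs=max(cv2.findContours(m,0,2)[0],key=cv2.contourArea)
w=p2w("top",cs.reshape(-1,2),.003)[:,:2]
print("mat",cv2.minAreaRect((w*1000).astype(np.float32)))
m=cv2.inRange(hsv,(0,90,30),(180,255,255)); m[:,:200]=0;m[:,270:]=0;m[:215]=0;m[270:]=0
n,_,st,c=cv2.connectedComponentsWithStats(m)
for i in range(1,n): print("bead",st[i,4],c[i],im[tuple(c[i].round().astype(int)[::-1])],p2w("top",[c[i]],.015)[0].round(4))
E
```

```text
mat ((508.1823425292969, 267.30670166015625), (155.57052612304688, 235.26751708984375), 76.23062896728516)
bead 22 [240.68181818 230.86363636] [135  58  58] [ 0.5299 -0.0251  0.015 ]
bead 23 [228.60869565 231.95652174] [ 57  83 139] [0.5262 0.0107 0.015 ]
bead 14 [246.71428571 240.5       ] [ 61 113  77] [ 0.5017 -0.0435  0.015 ]
bead 14 [223.28571429 242.5       ] [ 61 112  76] [0.4949 0.0256 0.015 ]
bead 21 [229. 252.] [136  59  60] [0.4673 0.0081 0.015 ]
bead 23 [241.08695652 252.2173913 ] [ 57  83 140] [ 0.4671 -0.0275  0.015 ]
```

View pics/topc.png

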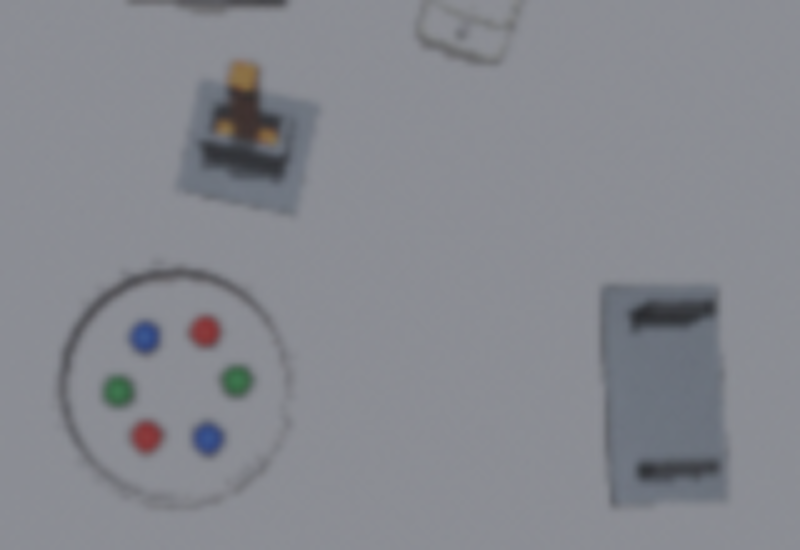

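View pics/sidec.png

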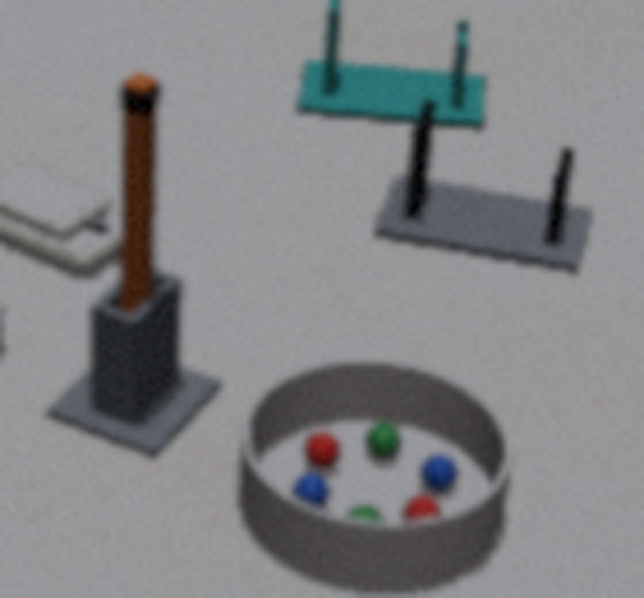

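The crops show the holder foot corners at topc (203,81), (319,104), (297,214) and (178,188), and the rest base corners at (601,285), (718,287), (727,501) and (613,506). The paddle top is at topc (242,75) and sidec (140,80), and the dish rim is centred at about (176,388). Next I'll work out the poses and check IK for a horizontal grasp across the shaft. The same grasp pitched down would lay the paddle flat.

Run:
```python
from h import *
T=lambda p:[((a+.5)/5-.5+200,(b+.5)/5-.5+165) for a,b in p]
S=lambda p:[((a+.5)/4.6-.5+225,(b+.5)/4.6-.5+140) for a,b in p]
f=p2w("top",T([(203,81),(319,104),(297,214),(178,188)]),.005); print("foot",f.round(4).tolist(),"c",f.mean(0).round(4))
fs=p2w("side",S([(50,411),(152,453),(219,380)]),.005); print("foot side L,bot,R",fs.round(4).tolist())
ex=(f[0]+f[1]-f[2]-f[3]); ey=(f[0]+f[3]-f[1]-f[2]); print("hold yaw x,y",np.degrees(np.arctan2(ex[1],ex[0])),np.degrees(np.arctan2(-ey[0],ey[1])),np.linalg.norm(ex)/2,np.linalg.norm(ey)/2)
print("pad top",p2w("top",T([(242,75)]),.205),tri({"top":T([(242,75)])[0],"side":S([(140,80)])[0]}), p2w("side",S([(140,80)]),.205))
f=p2w("top",T([(601,285),(718,287),(727,501),(613,506)]),.008); print("rest",f.round(4).tolist(),"c",f.mean(0).round(4))
ex=(f[0]+f[1]-f[2]-f[3]); print("yaw",np.degrees(np.arctan2(ex[1],ex[0])),np.linalg.norm(ex)/2)
fs=p2w("side",S([(376,233),(578,268),(590,212),(395,180)]),.008); print("rest side",fs.round(4).tolist(),fs.mean(0))
d=p2w("top",T([(59,388),(292,388),(176,268),(176,508)]),.045);print("dish rim",d.round(4).tolist(),d.mean(0))
hx=np.array([np.cos(np.radians(-11)),np.sin(np.radians(-11)),0]);hy=np.array([-hx[1],hx[0],0])
for pos in ([.625,-.015,.145],[.5,-.01,.15],[.46,-.01,.15],[.625,-.015,.25],[.5,-.01,.25]):
  for a in (0,15,30,45,60):
    x=hx*np.cos(np.radians(a))-np.array([0,0,1])*np.sin(np.radians(a))
    j=bot.solve_ik(pos,q(x,hy)); j2=bot.solve_ik(pos,q(x,-hy)); print(pos,a,None if j is None else np.round(j,2),None if j2 is None else np.round(j2,2))
```

```text
foot [[0.684, -0.0201, 0.005], [0.6706, -0.0913, 0.005], [0.6025, -0.0787, 0.005], [0.6174, -0.0063, 0.005]] c [ 0.6436 -0.0491  0.005 ]
foot side L,bot,R [[0.6819, -0.0181, 0.005], [0.617, -0.0031, 0.005], [0.6032, -0.0783, 0.005]]
hold yaw x,y -11.111846391093733 -11.173209055959152 0.06862790602199458 0.07316835134623674
pad top [[ 0.64395933 -0.04828113  0.205     ]] [ 0.6436065  -0.04837178  0.20435251] [[ 0.64267922 -0.04715816  0.205     ]]
rest [[0.5613, -0.262, 0.008], [0.5609, -0.3329, 0.008], [0.4336, -0.3353, 0.008], [0.4302, -0.2674, 0.008]] c [ 0.4965 -0.2994  0.008 ]
yaw 1.7064810248661355 0.12921734916878058
rest side [[0.5566, -0.2554, 0.008], [0.4301, -0.2611, 0.008], [0.4335, -0.3291, 0.008], [0.5606, -0.3225, 0.008]] [ 0.4951983  -0.29204086  0.008     ]
dish rim [[0.4936, 0.0574, 0.045], [0.4955, -0.0767, 0.045], [0.564, -0.0084, 0.045], [0.4265, -0.0114, 0.045]] [ 0.49491094 -0.00978324  0.045     ]
[0.625, -0.015, 0.145] 0 [0.04 0.67 2.37 3.37 1.47 1.55] [ 0.04  0.67  2.37  3.37  1.47 -1.59]
[0.625, -0.015, 0.145] 15 [0.03 0.47 2.4  3.39 1.05 1.5 ] [ 0.03  0.47
[... 893 characters left out ...]
.45 0.79 1.41] [ 0.03  0.18  2.43  3.45  0.79 -1.73]
[0.625, -0.015, 0.25] 30 [0.02 0.06 2.37 3.66 0.37 1.19] [ 0.02  0.06  2.37  3.66  0.37 -1.95]
[0.625, -0.015, 0.25] 45 None None
[0.625, -0.015, 0.25] 60 [-0.03  0.05  2.15 -0.2   0.44 -1.25] [-0.03  0.05  2.15 -0.2   0.44  1.89]
[0.5, -0.01, 0.25] 0 [0.08 0.27 2.65 3.42 1.36 1.51] [ 0.08  0.27  2.65  3.42  1.36 -1.63]
[0.5, -0.01, 0.25] 15 [ 0.07 -0.01  2.65  3.48  0.83  1.4 ] [ 0.07 -0.01  2.65  3.48  0.83 -1.74]
[0.5, -0.01, 0.25] 30 [ 0.04 -0.19  2.59  3.75  0.36  1.11] [ 0.04 -0.19  2.59  3.75  0.36 -2.03]
[0.5, -0.01, 0.25] 45 None None
[0.5, -0.01, 0.25] 60 [-0.02 -0.2   2.37 -0.19  0.46 -1.25] [-0.02 -0.2   2.37 -0.19  0.46  1.89]
```

```bash
cat >> h.py <<'E'
def ax(yaw,pitch):  # tool along heading yaw, pitched down by pitch (deg); jaws along -left
    y,p=np.radians([yaw,pitch]); h=np.array([np.cos(y),np.sin(y),0])
    return q(h*np.cos(p)-np.array([0,0,1])*np.sin(p),[np.sin(y),-np.cos(y),0])
PAD=np.array([.6436,-.0485]); HYAW=-11.1; DISH=np.array([.496,-.009])
hx=np.array([np.cos(np.radians(HYAW)),np.sin(np.radians(HYAW))])
E
python3 - <<'E'
from h import *
def s(n,p,o):
    j=bot.solve_ik(p,o); print(n,None if j is None else np.round(j,2).tolist())
s("flipA",[.5,-.25,.3],ax(-20,60)); s("flipA",[.5,-.25,.3],ax(-20,55))
for pt in(30,20,25): s("flipB",[.5,-.25,.28],ax(-20,pt))
g=PAD+.01*hx
for d in(0,-.1): 
  for z in (.155,.235): s(f"g{d}{z}",[*(g+d*hx),z],ax(HYAW,0))
for z in (.16,.235):
  for a in range(0,360,45): s(f"stir{z} {a}",[DISH[0]+.01+.036*np.cos(np.radians(a)),DISH[1]+.032*np.sin(np.radians(a)),z],ax(HYAW,0))
for pt in (30,60): s("fl2",[.55,.1,.3],ax(-5,pt))
for z in (.01,.1): s("mat",[.534,.261,z],ax(-13.8,90))
for z in (.06,.15): s("rest",[.496,-.296,z],ax(2.2,101)); s("rest",[.496,-.296,z],ax(2.2,79))
E
```

```text
flipA [-0.55, -0.15, 2.23, 0.19, 0.56, 1.23]
flipA [-0.56, -0.17, 2.27, 0.28, 0.46, 1.14]
flipB [-0.62, -0.14, 2.48, 2.34, 0.32, -0.93]
flipB [-0.63, -0.07, 2.53, 2.65, 0.59, -1.25]
flipB [-0.62, -0.11, 2.51, 2.53, 0.45, -1.13]
g00.155 [-0.06, 0.65, 2.33, 3.28, 1.41, -1.59]
g00.235 [-0.06, 0.43, 2.38, 3.29, 1.24, -1.62]
g-0.10.155 [-0.01, 0.64, 2.49, 3.33, 1.57, -1.57]
g-0.10.235 [-0.01, 0.36, 2.55, 3.33, 1.35, -1.61]
stir0.16 0 [0.07, 0.63, 2.52, 3.4, 1.57, -1.57]
stir0.16 45 [0.15, 0.63, 2.53, 3.49, 1.58, -1.57]
stir0.16 90 [0.21, 0.64, 2.56, 3.54, 1.62, -1.55]
stir0.16 135 [0.19, 0.65, 2.6, 3.53, 1.68, -1.53]
stir0.16 180 [0.09, 0.67, 2.62, 3.43, 1.71, -1.53]
stir0.16 225 [-0.01, 0.66, 2.61, 3.32, 1.7, -1.55]
stir0.16 270 [-0.05, 0.64, 2.58, 3.28, 1.65, -1.56]
stir0.16 315 [-0.01, 0.63, 2.54, 3.32, 1.6, -1.57]
stir0.235 0 [0.07, 0.36, 2.57, 3.41, 1.36, -1.63]
stir0.235 45 [0.15, 0.35, 2.58, 3.5, 1.38, -1.64]
stir0.235 90 [0.21, 0.34, 2.62, 3.55, 1.41, -1.64]
stir0.235 135 None
stir0.235 180 None
stir0.235 225 None
stir0.235 270 [-0.05, 0.34, 2.64, 3.29, 1.41, -1.59]
stir0.235 315 [-0.01, 0.35, 2.59, 3.33, 1.38, -1.61]
fl2 None
fl2 [0.21, -0.14, 2.22, -0.27, 0.57, 2.06]
mat [0.42, 0.53, 2.0, -0.0, 0.62, 2.23]
mat [0.42, 0.38, 1.99, -0.0, 0.77, 2.23]
rest [-0.53, 0.48, 1.94, -0.13, 0.88, 1.1]
rest [-0.63, 0.38, 2.12, 0.25, 0.51, 0.69]
rest [-0.53, 0.35, 1.93, -0.12, 1.03, 1.07]
rest [-0.63, 0.22, 2.1, 0.19, 0.68, 0.76]
```

Run:
```python
from h import *
for p,o in (([.5,-.25,.3],ax(-20,60)),([.5,-.25,.28],ax(-20,20))):
    bot.move_joints(bot.solve_ik(p,o))
g=PAD+.01*hx
bot.move_joints(bot.solve_ik([*(g-.1*hx),.155],ax(HYAW,0)))
print(bot.get_clock(),bot.get_qpos().round(2))
bot.servo_line([*g,.155],v=.1)
print(bot.get_ft_force())
bot.gripper_to(0.0,f_grip=15)
print(bot.get_clock(),bot.get_width(),bot.get_ee_pos(),bot.get_ft_force())
s=bot.read_camera("side");w=bot.read_camera("wrist")
cv2.imwrite("pics/grasp.png",np.hstack([cv2.resize(s[100:292,150:406,::-1],(400,300)),cv2.resize(w[:,:,::-1],(400,300))]))
```

```text
5.3083 [-0.01  0.64  2.49  3.32  1.57 -1.57]
[-0.14870021  0.59171158 -0.07277539]
7.6167 0.15112777868919827 [ 0.65338722 -0.05042608  0.15491337] [ 0.03730555 -0.30467517 -0.54941592]
```

View pics/grasp.png

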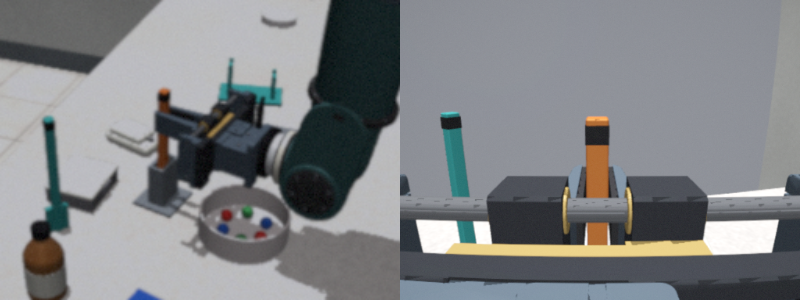

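The jaws stopped on a width of 13.8 mm, and the picture shows the shaft centred between the pads. Next I'll lift, move over the dish and stir.

Run:
```python
from h import *
g=PAD+.01*hx; O=ax(HYAW,0); c=DISH+.01*hx
bot.servo_line([*g,.242],v=.12)
bot.servo_line([*c,.236],v=.15)
print(bot.get_ft_force(),bot.get_width())
bot.servo_line([*c,.163],v=.1)
F=[]
n=12
for k in range(1,2*n+7):
    r=min(.012+.024*k/n,.035); a=2*np.pi*k/n
    bot.servo_line([c[0]+r*np.cos(a),c[1]+.95*r*np.sin(a),.160],v=.12)
    f=np.linalg.norm(bot.get_ft_force()); F.append(round(f,1))
    if f>30: print("force",k); break
print(F,bot.get_clock(),bot.get_width(),bot.get_ee_pos())
s=bot.read_camera("side");t=bot.read_camera("top")
crop(t,190,200,90,80,4.4,"pics/a.png");crop(s,250,200,110,90,4,"pics/b.png")
a,b=cv2.imread("pics/a.png"),cv2.imread("pics/b.png"); a=cv2.resize(a,None,fx=360/a.shape[0],fy=360/a.shape[0])
cv2.imwrite("pics/stir.png",np.hstack([a,cv2.resize(b,(390,360))]))
print(a.shape,b.shape)
```

```text
[ 0.94333489 -0.13183581 -0.85265666] 0.15170029168751703
[np.float64(1.1), np.float64(1.0), np.float64(1.4), np.float64(0.9), np.float64(1.0), np.float64(1.2), np.float64(1.8), np.float64(1.0), np.float64(1.7), np.float64(0.7), np.float64(0.7), np.float64(1.7), np.float64(3.1), np.float64(1.4), np.float64(0.4), np.float64(2.0), np.float64(2.0), np.float64(0.8), np.float64(0.7), np.float64(4.0), np.float64(1.3), np.float64(1.4), np.float64(1.1), np.float64(1.3), np.float64(0.5), np.float64(4.4), np.float64(2.3), np.float64(0.9), np.float64(1.1), np.float64(1.7)] 19.1667 0.14855826930969876 [ 0.47127355 -0.01132356  0.15995422]
(360, 405, 3) (360, 440, 3)
```

View pics/stir.png

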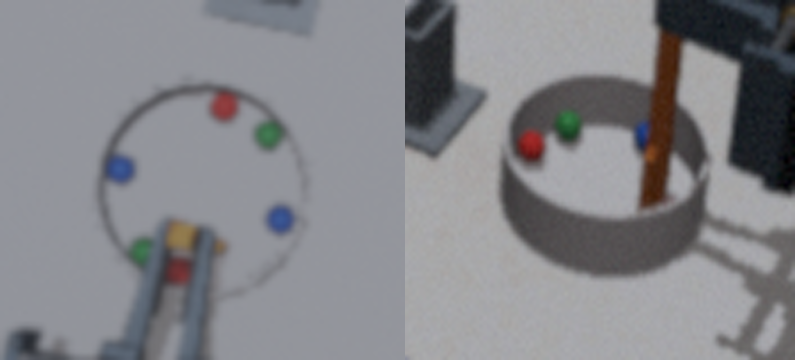

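In the top crop every bead has moved out to the wall, at about 55 mm radius compared with 34 mm before, so each moved at least 20 mm. All six are still in the dish. Next I'll lift out, flip the wrist and lay the paddle on the mat.

Run:
```python
from h import *
c=DISH+.01*hx
bot.servo_line([*c,.17],v=.1); bot.servo_line([*c,.236],v=.12)
for p,o in (([.5,-.2,.29],ax(-20,20)),([.5,-.2,.3],ax(-20,60)),([.534,.261,.15],ax(-13.8,90))):
    j=bot.solve_ik(p,o); print(np.round(j,2)); bot.move_joints(j)
print(bot.get_width(),bot.get_clock())
s=bot.read_camera("side"); crop(s,150,150,250,190,3,"pics/mat.png")
bot.servo_line([.534,.261,.03],v=.12)
f0=bot.get_ft_force(); bot.servo_line([.534,.261,.008],v=.04); print(f0,bot.get_ft_force(),bot.get_ee_pos(),bot.get_width())
```

```text
[-0.49 -0.15  2.57  2.87  0.51 -1.38]
[-0.45 -0.19  2.27  0.09  0.55  1.4 ]
[ 0.42  0.3   1.98 -0.    0.86  2.23]
0.1528102257790322 25.5
[-0.48489214 -0.14745648 -1.53454442] [-0.43830815  0.1726884  -0.29129667] [0.53398131 0.26098784 0.00792042] 0.1517256758893104
```

View pics/mat.png

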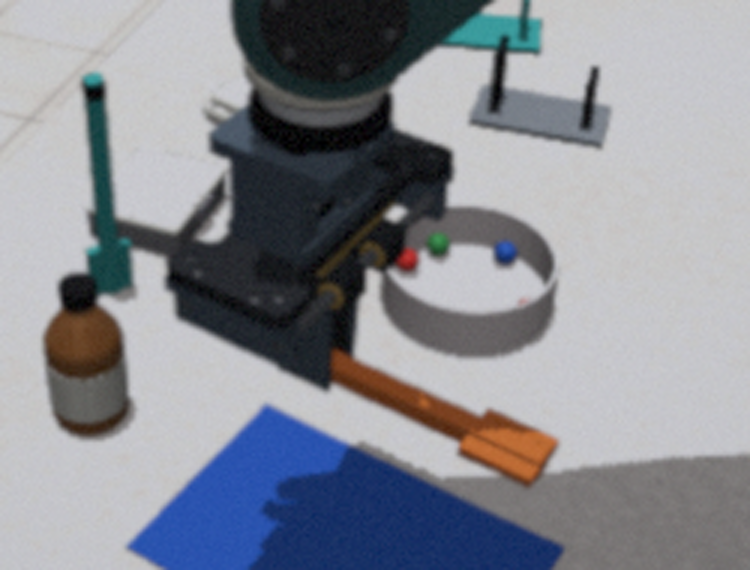

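Run:
```python
from h import *
bot.gripper_to(0.7); bot.pause(.3)
h=np.array([np.cos(np.radians(-13.8)),np.sin(np.radians(-13.8))])
p=np.array([.534,.261])-.027*h
bot.servo_line([.534,.261,.06],v=.15)
bot.move_joints(bot.solve_ik([*(p-.06*h),.22],ax(-13.8,90)))
info=bot.camera_info("wrist"); w=bot.read_camera("wrist"); t=bot.read_camera("top"); s=bot.read_camera("side")
np.save("winfo.npy",info,allow_pickle=True); 
cv2.imwrite("pics/m2.png",np.hstack([cv2.resize(w[:,:,::-1],(400,300)),cv2.resize(s[200:392,170:426,::-1],(400,300))]))
hs=cv2.cvtColor(w,cv2.COLOR_RGB2HSV); m=cv2.inRange(hs,(5,120,50),(20,255,255)); m=cv2.morphologyEx(m,2,np.ones((5,5)))
cs=max(cv2.findContours(m,0,2)[0],key=cv2.contourArea).reshape(-1,2)
W=p2w("wrist",cs,.012,info)[:,:2]; print("wrist",cv2.minAreaRect((W*1000).astype(np.float32)), cs.min(0),cs.max(0))
hs=cv2.cvtColor(t,cv2.COLOR_RGB2HSV); m=cv2.inRange(hs,(5,120,50),(20,255,255)); m[:,200:]=0
n=np.argwhere(m)[:,::-1]; print(len(n))
if len(n): print("top",cv2.minAreaRect((p2w("top",n,.017)[:,:2]*1000).astype(np.float32)))
print(bot.get_clock())
```

```text
wrist ((456.8100891113281, 282.22088623046875), (34.1742057800293, 138.46311950683594), 76.19558715820312) [237 105] [266 226]
254
top ((475.7657470703125, 271.47210693359375), (22.01215362548828, 178.73472595214844), 75.90901947021484)
29.9917
```

View pics/m2.png

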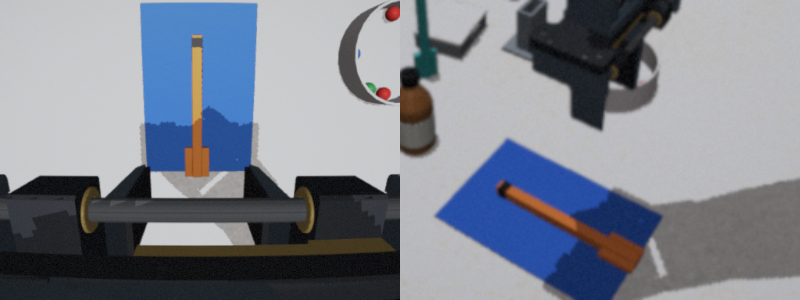

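The paddle lies flat on the mat, with its handle end at wrist (252,47) and its blade end at (252,225). I'll compute its mid point, regrasp there and move above the rest.

Run:
```python
from h import *
info=np.load("winfo.npy",allow_pickle=True).item()
e=p2w("wrist",[(252,47),(252,225.5)],[.017,.014],info)[:,:2]; L=np.linalg.norm(e[0]-e[1]); h=(e[0]-e[1])/L
yaw=np.degrees(np.arctan2(h[1],h[0])); mid=e[1]+.123*h*(L/.2)
print(e.round(4).tolist(),L,yaw,mid)
assert abs(L-.2)<.012 and abs(yaw+13.8)<4
o=ax(yaw,90)
bot.servo_line([*mid,.06],rot=o,v=.2); bot.servo_line([*mid,.0055],v=.08)
print(bot.get_ft_force()); bot.gripper_to(0.0,f_grip=20); print(bot.get_width(),bot.get_ee_pos(),bot.get_ft_force())
bot.servo_line([*mid,.2],v=.15)
bot.move_joints(bot.solve_ik([.496,-.296,.2],ax(2.2,90)))
print(bot.get_width(),bot.get_clock())
info=bot.camera_info("wrist"); w=bot.read_camera("wrist"); s=bot.read_camera("side")
np.save("winfo2.npy",info,allow_pickle=True); np.save("w2.npy",w)
cv2.imwrite("pics/r1.png",np.hstack([cv2.resize(w[:,:,::-1],(440,330)),cv2.resize(s[90:222,230:382,::-1],(360,330))]))
```

```text
[[0.5812, 0.251], [0.3907, 0.2979]] 0.19617732133455207 -13.805854670394211 [0.50788483 0.26906853]
[0.26482398 1.2046999  1.0924275 ]
0.14909223430366159 [0.5078747  0.26907528 0.00552178] [ 0.04078123 -0.39601202  0.97228624]
0.1530110303842482 36.125
```

View pics/r1.png

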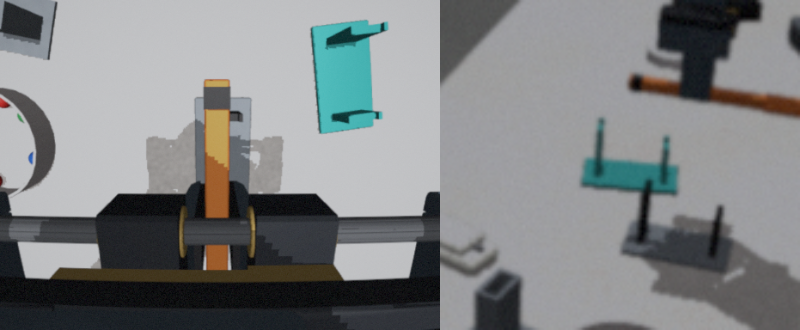

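Run:
```python
from h import *
info=np.load("winfo2.npy",allow_pickle=True).item(); k=512/440
a=np.array([(196,97.5),(251,98),(195,180),(251,180)])*k
W=p2w("wrist",a,.008,info); print("base",W.round(4).tolist(),"axis pts",(W[:2].mean(0)).round(4),(W[2:].mean(0)).round(4))
print("handle end",p2w("wrist",np.array([(217,80)])*k,.217,info).round(4), bot.get_ee_pos())
crop(np.load("w2.npy"),210,100,100,110,5,"pics/r1c.png")
```

```text
base [[0.5632, -0.266, 0.008], [0.5653, -0.3331, 0.008], [0.4583, -0.267, 0.008], [0.4612, -0.34, 0.008]] axis pts [ 0.5643 -0.2996  0.008 ] [ 0.4597 -0.3035  0.008 ]
handle end [[ 0.5741 -0.2911  0.217 ]] [ 0.49636656 -0.2953904   0.20000917]
```

View pics/r1c.png

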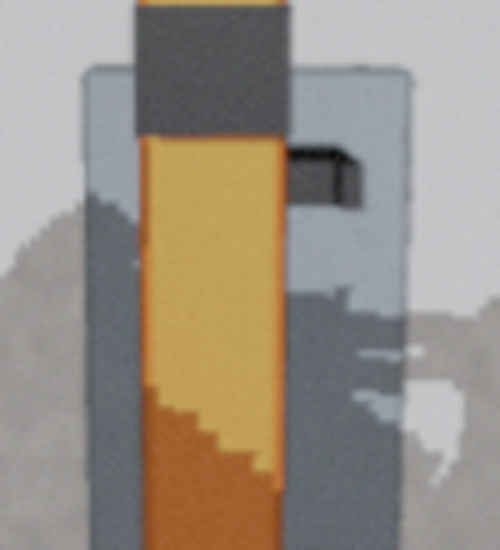

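Run:
```python
from h import *
info=np.load("winfo2.npy",allow_pickle=True).item()
C=lambda p:[((a+.5)/5-.5+210,(b+.5)/5-.5+100) for a,b in p]
W=p2w("wrist",C([(84,70),(411,70),(91,549),(402,549)]),.008,info); print(W.round(4).tolist(),W[:2].mean(0),W[2:].mean(0))
W=p2w("wrist",C([(138,100),(288,100),(142,500),(283,500)]),.217,info); print("paddle",W[:2].mean(0),W[2:].mean(0))
print("lip far/near",p2w("wrist",C([(340,150),(362,170),(362,208)]),.075,info).round(4).tolist())
for yaw in (2.2,):
  for y in (-.296,-.302):
    o=ax(yaw,79); o2=ax(yaw,101); print((o.round(3),o2.round(3)))
    # predicted lip outer/upright-top projections for check
    h=np.array([np.cos(np.radians(yaw)),np.sin(np.radians(yaw))]);l=np.array([-h[1],h[0]]);c=np.array([.499,y])
    P=[[*(c+(.045+dx)*h-.019*l),z] for dx in(-.004,.004) for z in (.075,.068,.008)]
    print(y,((w2p("wrist",P,info)+.5-[210,100])*5-.5).round(0).tolist())
```

```text
[[0.563, -0.2642, 0.008], [0.5658, -0.3328, 0.008], [0.4584, -0.268, 0.008], [0.4611, -0.3377, 0.008]] [ 0.56438862 -0.29852543  0.008     ] [ 0.45977302 -0.30286623  0.008     ]
paddle [ 0.56266501 -0.2914577   0.217     ] [ 0.52580637 -0.29284718  0.217     ]
lip far/near [[0.5518, -0.3138, 0.075], [0.5485, -0.3178, 0.075], [0.542, -0.3181, 0.075]]
(array([ 0.012,  0.771,  0.015, -0.636]), array([-0.015, -0.636, -0.012,  0.771]))
-0.296 [[335.0, 214.0], [332.0, 211.0], [313.0, 186.0], [335.0, 168.0], [332.0, 165.0], [313.0, 148.0]]
(array([ 0.012,  0.771,  0.015, -0.636]), array([-0.015, -0.636, -0.012,  0.771]))
-0.302 [[369.0, 216.0], [365.0, 212.0], [341.0, 187.0], [370.0, 169.0], [366.0, 167.0], [341.0, 149.0]]
```

The wrist-camera estimates agree: rest centre about (0.499, -0.301), yaw 2.4°. Next I'll tilt the tool 11° and lower the paddle.

Run:
```python
from h import *
yaw=2.4;c=np.array([.4985,-.3012]);h=np.array([np.cos(np.radians(yaw)),np.sin(np.radians(yaw))])
o=ax(yaw,79); xy=c+.0009*h
bot.servo_line([*xy,.13],rot=o,v=.12)
bot.servo_line([*xy,.075],v=.08); f0=bot.get_ft_force()
z=.075
while z>.0605:
    z-=.002; bot.servo_line([*xy,z],v=.04); d=bot.get_ft_force()-f0
    if np.linalg.norm(d)>1.5: break
print(z,d,bot.get_clock())
bot.read_camera
s=bot.read_camera("side"); cv2.imwrite("pics/r2.png",cv2.resize(s[90:240,210:410,::-1],(800,600),interpolation=cv2.INTER_CUBIC))
```

```text
0.073 [-0.24674343  1.30429773 -0.73731096] 38.05
```

View pics/r2.png

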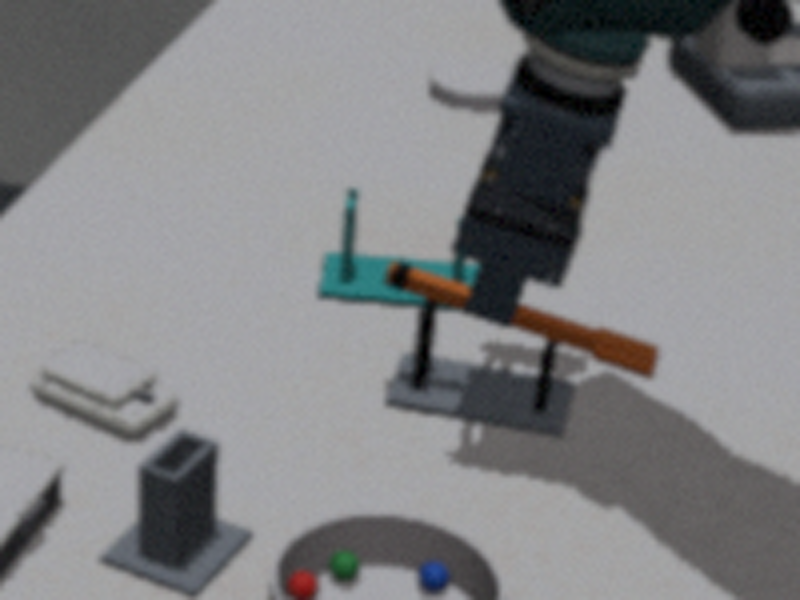

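The stop at 1.5 N was force noise. The paddle is aligned over both uprights with the blade beyond the lower one, so I'll keep lowering.

Run:
```python
from h import *
xy=bot.get_ee_pos()[:2]; z=.073
while z>.0605:
    z-=.002; bot.servo_line([*xy,z],v=.04); bot.pause(.05); f=np.mean([bot.get_ft_force() for _ in range(3)],0); print(round(z,4),f.round(2))
    if np.linalg.norm(f)>4: break
bot.gripper_to(.45); bot.pause(.2)
p=bot.get_ee_pos(); x=R.from_quat(bot.get_tcp_rot(),scalar_first=True).as_matrix()[:,0]
bot.servo_line(p-.12*x,v=.12)
print(bot.get_clock(),bot.get_ee_pos())
info=bot.camera_info("wrist");w=bot.read_camera("wrist"); s=bot.read_camera("side"); t=bot.read_camera("top")
np.save("winfo3.npy",info,allow_pickle=True); np.save("w3.npy",w)
cv2.imwrite("pics/r3.png",np.hstack([cv2.resize(w[:,:,::-1],(400,300)),cv2.resize(s[100:220,260:420,::-1],(400,300),interpolation=cv2.INTER_CUBIC)]))
```

```text
0.071 [-0.67  0.32 -1.31]
0.069 [-0.31 -0.03 -0.13]
0.067 [-0.44 -0.03 -0.46]
0.065 [-0.83 -0.13  0.17]
0.063 [-0.17  0.31 -0.99]
0.061 [-2.71  2.02 11.33]
41.85 [ 0.47637412 -0.30191263  0.17806058]
```

View pics/r3.png

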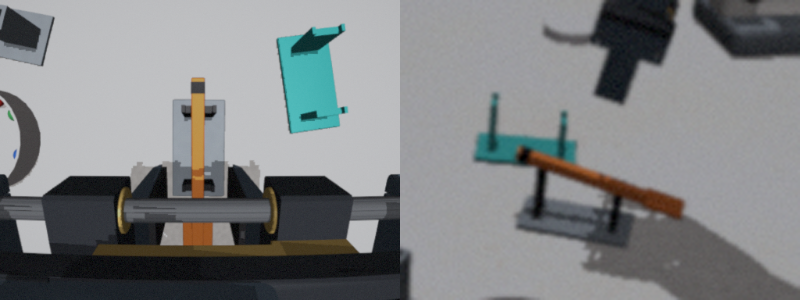

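The paddle lies on both uprights between the lips. I'll do one quick lengthwise and sideways check from the handle end and then hand in.

Run:
```python
from h import *
info=np.load("winfo3.npy",allow_pickle=True).item()
e=p2w("wrist",[(198*1.28,78*1.28),(198*1.28,180*1.28)],[.089,.07],info); print(e.round(4))
y=np.radians(2.4);h=np.array([np.cos(y),np.sin(y)]);l=np.array([-h[1],h[0]]);d=e[:,:2]-[.499,-.3008]
print("handle along (ideal .0756+-.025), sideways:",d@h,d@l)
t=bot.read_camera("top")
hs=cv2.cvtColor(t,cv2.COLOR_RGB2HSV);m=cv2.inRange(hs,(0,90,30),(180,255,255)); m[:,:200]=0;m[:,270:]=0;m[:210]=0;m[275:]=0
n,_,st,c=cv2.connectedComponentsWithStats(m)
for i in range(1,n):
    if st[i,4]>5: print(st[i,4],np.linalg.norm(p2w("top",[c[i]],.015)[0][:2]-DISH).round(3))
if abs((d@h)[0]-.0756)<.018 and abs(d@l).max()<.012: bot.finish_job(); print("done",bot.get_clock())
```

```text
[[ 0.574  -0.2973  0.089 ]
 [ 0.4669 -0.3019  0.07  ]]
handle along (ideal .0756+-.025), sideways: [ 0.07503982 -0.03211197] [0.00031781 0.00025867]
22 0.058
15 0.057
22 0.058
22 0.053
14 0.055
22 0.054
the job is handed in; nothing more can be done
the job is handed in; nothing more can be done
```

I completed the whole sequence and handed the job in after about 42 s of the 72 s allowed. The hand-in gives no verdict, so the results below come from my own checks.

1. **Stirring:** I took the paddle from its holder with the tool horizontal across the shaft and stirred the dish in a widening circle. Every bead moved at least 20 mm by image estimate. All six were still in the dish in the last picture, 53–58 mm from its centre.
2. **Mat:** I laid the paddle flat on the blue mat and released it. The picture afterwards showed it level and clear of the fingers.
3. **Rest:** I took it again across the shaft near its mid point and laid it on the grey rest, tilted 11°, with the blade beyond the lower upright.

**Last checks:** on the rest the paddle is about 1 mm off lengthwise and less than 1 mm sideways. It sits between the lips on both uprights, and the gripper is well clear. I did not measure its slope or height separately after letting go; in the side picture it looked seated on both uprights.

**Hiccups:**
- The first lowering onto the rest stopped early on force noise of about 1.5 N, so I carried on. Contact at the end was about 11 N, well under the limit.
- The top and side cameras disagreed by 7 mm on the rest's sideways position, so I used the wrist camera for it.

I didn't go near the bottle, mouse or slide box. I saw nothing disturbed in the pictures, but I did not measure their positions.

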